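Line up and clamp tube coupons in the butt-welding jig

TASK

Make the booth safe first by pressing the red emergency stop until it stays down, with the jig still empty. Then lay every square tube coupon (the short lengths, three to five of them) lengthwise in the bed of the jig, slide the stop along its rail until the coupons are butted end to end with no gaps between the end stop and the sliding stop, and only then throw the cam lever all the way over to clamp the stop. Finally twist the emergency stop clockwise so that it comes fully up again, and leave the other things on the table where they are.

Things in the scene. Friction and masses are not known exactly. Their poses are not given: they have to be found in the camera images.
- coupon0: A square steel tube coupon, 35 x 35 mm section, 45 mm long along its own y axis, hollow (3 mm wall), 0.17 kg; all coupons are alike, any may be absent. Origin at its middle, 17.5 mm above what it lies on. It starts lying on the table; take it across its 35 mm width.
- coupon1: A square steel tube coupon, 35 x 35 mm section, 45 mm long along its own y axis, hollow (3 mm wall), 0.17 kg; all coupons are alike, any may be absent. Origin at its middle, 17.5 mm above what it lies on. It starts lying on the table; take it across its 35 mm width.
- coupon2: A square steel tube coupon, 35 x 35 mm section, 45 mm long along its own y axis, hollow (3 mm wall), 0.17 kg; all coupons are alike, any may be absent. Origin at its middle, 17.5 mm above what it lies on. It starts lying on the table; take it across its 35 mm width.
- coupon3: A square steel tube coupon, 35 x 35 mm section, 45 mm long along its own y axis, hollow (3 mm wall), 0.17 kg; all coupons are alike, any may be absent. Origin at its middle, 17.5 mm above what it lies on. It starts lying on the table; take it across its 35 mm width.
- coupon4: A square steel tube coupon, 35 x 35 mm section, 45 mm long along its own y axis, hollow (3 mm wall), 0.17 kg; all coupons are alike, any may be absent. Origin at its middle, 17.5 mm above what it lies on. It starts lying on the table; take it across its 35 mm width.
- jig: Fixed steel jig: plate 150 (x) x 420 (y) x 10 mm, origin at the centre of its underside, turned a little. In its frame the bed runs along y at x = +35 mm, floor 10 mm above the table, from y = -200 to +140 mm, between two strips 41 mm apart at the floor, flaring to 55 mm at 17 mm above the table. The rail (24 mm wide, top 30 mm above the table) runs along y at x = -40 mm, on the robot's side.
- end_face (a point): Middle of the fixed end stop's face (block 60 mm wide, top 50 mm above the table), 27.5 mm above the table on the bed's centre line; axes as the jig's: -y leads along the bed to the sliding stop. In this frame the coupons' middles belong at x = 0, z = 0, y = -22.5, -67.5, -112.5, -157.5, -202.5 mm.
- stop (a joint): Travel of the sliding stop along the rail, m: 0 at the far (-y) end, growing towards the end stop to 0.21. Its face is 292 mm from the end stop at 0; it starts between 0 and 0.025. It slides with about 2 N while the cam lever is open; the clamp holds it when thrown.
- stop_face (a point): Middle of the sliding stop's face, on one line with end_face. It is on an arm across the bed, 16 mm thick (from here to -y), 18 to 44 mm above the table, reaching 25 mm past this point in +x; push it from behind. The arm joins the carriage on the rail, centred 75 mm in -x and 20 mm in -y from here, 50 (x) x 40 (y) mm, top 47 mm above the table.
- cam_lever (a joint): Angle of the cam lever, rad: 0 open, leaning 0.35 rad from the vertical towards the jig's -x (the robot's side); it swings over the top towards +x to 1.9, thrown, where it lies nearly level across the stop. It stays where it is left; takes under 10 N at its tip, the cam biting from about 0.9 on.
- lever_hinge (a point): The middle of the cam lever's hinge, on the carriage 55 mm above the table; the hinge axis is the jig's y axis, axes as the jig's.
- lever_tip (a point): The middle of the round knob (20 mm across) at the end of the cam lever, 68 mm from the hinge; the lever bar is 10 mm thick and 14 mm wide.
- estop (a joint): How far the emergency stop's head is pressed, m: 0 up, 0.007 down. It takes about 8 N; past half way it snaps down and stays.
- estop_turn (a joint): How far the head is twisted, rad, clockwise seen from above is positive, 0 to 0.9; it springs back to 0 when let go. Twisting it to the end while it is down lifts the head past half way, and it springs fully up once it is let go (0.15 N m).
- estop_top (a point): The middle of the top of the emergency stop's red mushroom head: 40 mm across, 19 mm thick, top 94 mm above the table when up and 87 mm when down. It stands 20 mm (up) or 13 mm (down) clear of its yellow box, which is 72 x 72 mm and 55 mm high, on the robot's right.
- pipe_offcut: A round pipe offcut standing on end, 48 mm across, 50 mm high. To be left alone.
- long_tube: A dark square tube 40 x 40 x 160 mm lying beyond the jig. Not a coupon, to be left alone.
- spray_can: A white spray can, 58 mm across, 170 mm high. To be left alone.
- magnet_square: A flat red triangular welding magnet, 90 mm. To be left alone.
- hammer: A hammer, 260 mm long. To be left alone.
- wire_brush: A brush with a wooden handle, 200 mm long. To be left alone.
- wrench: A steel wrench, 180 mm long. To be left alone.
Things that resemble listed ones, but are neither listed nor needed, are in the scene too. What is shaped like the coupon3 but brown or purple is not meant.

How it is judged:
By the outcome, as a careful person would: the job done as asked, in the order asked, and still so for the second after the job is handed in, with the robot touching nothing.
Of coupon0, coupon1, coupon2, coupon3, coupon4 only 3 to 5 are there at a start; the rules pass over those that are not, and their reading is None.
At some moment in a run one of coupon0, coupon1, coupon2, coupon3, coupon4 may be knocked a few centimetres aside while the robot is not near it.
It also fails if it takes over 210 s, if anything falls off the work surface, if the arm or the gripper's body presses on something with over 40 N, if the wrist force passes 120 N, or if a joint passes its speed limit or range.

ROBOT

A 6-joint arm with a two-finger parallel gripper is mounted at the origin on the work surface. World frame = base frame: x ahead of the robot, y to its left, z up, the work surface at z = 0. Lengths are in m, angles in rad, forces in N, time in s.
With the tool pointing down it reaches from about 0.35 to 0.925 m from the base axis. Payload 6.4 kg.
Tool frame: the origin (TCP) lies between the finger pads; the fingertips stand 11 mm ahead of it and the grasp point (between the pads) lies 8 mm behind it (tip_reach is the distance from the TCP to the fingertips, in m); z points along the fingers, y is the line along which they close (so a half turn about z gives the same grasp; the last joint's range is limited). The gripper opens to 85 mm and grips with 20 to 120 N. Pads are 22 mm wide; open, the fingers measure 114 mm over their backs; the gripper's body (76 mm by 85 mm) begins 54 mm behind the grasp point. The pads swing forward as they close: fully open they stand 13 mm farther back than shut.
Start: joints at [-1.518, 0.245, 1.558, -0, 1.339, -0.174], TCP at [0.146, -0.633, 0.242] pointing down, gripper open.
Joint ranges: [-3.13, 3.13], [-1.02, 2.26], [0.13, 2.54], [-0.95, 4.09], [0.21, 2.88], [-2.74, 2.74]. Speed limits (rad/s): [2.57, 2.57, 3.14, 3.14, 3.14, 3.14].

INTERFACE

Orientations are given as a unit quaternion [x, y, z, w].
In Python, from station import * gives the robot as it stands.
- The arm moves only by the tool jog_arm, never from a script. Its argument "motion" is one flat list of numbers, 5 for each row, row after row: the shift along the world's x, y, z in mm, then the turn about the world's z in degrees, then the closure in counts, from 0 (fully open) to 255 (shut). A call has 1 to 5 rows; each row is the pose to reach, as a shift and turn from the pose commanded when the call began; what a row does not reach only later rows make up. A row lasts 1/8 s, in which the tool goes at most 62.5 mm and 10.7 degrees, less where a joint would pass 70% of its speed; a pose out of reach is approached as far as the arm can. A call with a gripper value outside its range is refused whole. The fingers move at their own pace and stop on an object; "squeeze" is the grip in N (left out, the last holds). Time passes only in rows, so rows that repeat a pose let the fingers close. It gives the time, the measured TCP pose, the force, the opening and the grip force at its end, in the units of the state.
- get_obs(): the state, without advancing time (a new reading comes with each control period).
- snapshot(name): name is "scene" or "top" or "wrist"; returns a dict with "pixels" (400x640x3 uint8, blue, green, red), "camera_matrix" (3x3 intrinsics, pixels), "world_from_camera" (4x4, takes a point from camera to world coordinates); the wrist camera has in their place "mount" (4x4, takes a point from camera to tool coordinates, whose origin is the TCP and whose axes are the flange's). Camera axes: x right, y up, looking along -z (the intrinsics and any distortion apply to the point x, -y, -z); pixel columns grow to the right and rows downward; lengths in m; the calibration is good to about 2 mm. A picture is of the moment at which its call begins: read the wrist's pose just before it. There is no depth.
- sign_off(): hands the job in; it is judged then, once.
The state is a dict: "time_s": time; "q": joint angles; "joint_velocities": joint speeds; "joint_efforts": joint torques, N m; "eef_pos": TCP position; "ee_rot": TCP orientation; "wrist_force": force on the tool from outside, world axes, zero at the start; "torque": the same for the moment, N m; "width": opening from 0.0 (shut) to 1.0 (fully open); "finger_force": force on a finger pad.
Only numpy, scipy, OpenCV 4.12 (cv2) and the standard library are available. Lean on these libraries where they do the work, as an engineer would, in place of code of your own. Each camera call takes 0.05 s, during which the arm holds its last target. There are 200 camera calls.

## Working session

There is one attempt and no reset: what is moved stays moved. The work goes in short steps, Python scripts to look and compute and a tool call to move; the robot and the scene stay as the last step left them, time stands still between calls to the robot, and variables do not carry over. Pictures are saved under pics/ and viewed, at most 14 in all, crops included, and the job is handed in when it is done.

Besides the shell and the picture viewer there is one more tool, called after "Emit:" by a JSON object that holds its "name" and its "arguments", one argument or row to a line. jog_arm: Moves the arm, as the interface text tells. Its arguments: {"type":"object","properties":{"motion":{"type":"array"},"squeeze":{"type":"number"}},"required":["motion"]}

```bash
ls; mkdir -p pics; cat > h.py <<'E'
from station import *
import numpy as np, cv2
from scipy.spatial.transform import Rotation as R
def cam(name):
    o=get_obs(); s=snapshot(name); K=np.array(s["camera_matrix"])
    if name=="wrist":
        T=np.eye(4);T[:3,:3]=R.from_quat(o["ee_rot"]).as_matrix();T[:3,3]=o["eef_pos"];W=T@np.array(s["mount"])
    else: W=np.array(s["world_from_camera"])
    return s["pixels"],K,W
def save(name,f):
    im,K,W=cam(name); cv2.imwrite(f"pics/{f}.png",im); np.savez(f"pics/{f}.npz",im=im,K=K,W=W); return im,K,W
def load(f):
    d=np.load(f"pics/{f}.npz"); return d["im"],d["K"],d["W"]
def p2w(uv,z,K,W):
    uv=np.atleast_2d(np.array(uv,float)); d=(np.linalg.inv(K)@np.c_[uv,np.ones(len(uv))].T).T*[1,-1,-1]
    d=d@W[:3,:3].T; o=W[:3,3]; return o+d*((z-o[2])/d[:,2])[:,None]
def w2p(P,K,W):
    P=np.atleast_2d(np.array(P,float)); c=(P-W[:3,3])@W[:3,:3]; c=c*[1,-1,-1]; u=c@K.T; return u[:,:2]/u[:,2:]
E
python3 - <<'E'
from h import *
for n in("top","scene"):
    im,K,W=save(n,n+"0"); print(K.round(1).tolist(),W.round(3).tolist())
o=get_obs();print(o)
s=snapshot("wrist");print({k:v for k,v in s.items() if k!="pixels"})
E
```

```text
pics
[[505.9, 0.0, 315.6], [0.0, 505.9, 203.9], [0.0, 0.0, 1.0]] [[0.017, 0.995, -0.102, 0.384], [-1.0, 0.019, 0.011, -0.003], [0.013, 0.102, 0.995, 1.85], [0.0, 0.0, 0.0, 1.0]]
[[400.1, 0.0, 317.9], [0.0, 400.1, 199.2], [0.0, 0.0, 1.0]] [[-0.553, -0.521, 0.65, 1.272], [0.833, -0.355, 0.425, 0.465], [0.01, 0.776, 0.63, 0.81], [0.0, 0.0, 0.0, 1.0]]
{'time_s': 0.1, 'q': array([-1.51813206e+00,  2.45762124e-01,  1.55893190e+00,  5.14162161e-06,
        1.33871797e+00, -1.74062739e-01]), 'joint_velocities': array([-1.97410252e-05, -5.85323503e-04, -3.24512286e-03,  2.00405349e-03,
       -7.11078798e-04,  1.87225392e-03]), 'joint_efforts': array([-2.92722525e-04, -4.30670536e+01, -3.27129686e+01, -1.32810233e-04,
        2.84097187e-03, -6.97839184e-06]), 'eef_pos': array([ 0.14611684, -0.63284744,  0.24125767]), 'ee_rot': array([ 9.93580892e-01,  1.13120213e-01,  5.76791882e-05, -9.07844180e-04]), 'wrist_force': array([-0.16296346,  0.63785488,  0.23196156]), 'torque': array([ 0.02478571, -0.01724039, -0.05219102]), 'finger_force': 0.0, 'width': 1.0004652518821993}
{'camera_matrix': array([[327.99431598,   0.        , 322.39962047],
       [  0.        , 327.99431598, 200.80744286],
       [  0.        ,   0.        ,   1.        ]]), 'mount': array([[-1.13768272e-04,  9.64418843e-01,  2.64379049e-01,
         6.71239395e-02],
       [ 9.99999993e-01,  1.12699420e-04,  1.92104001e-05,
        -1.21797355e-03],
       [-1.12684936e-05,  2.64379049e-01, -9.64418850e-01,
        -1.30995180e-01],
       [ 0.00000000e+00,  0.00000000e+00,  0.00000000e+00,
         1.00000000e+00]])}
```

View pics/top0.png

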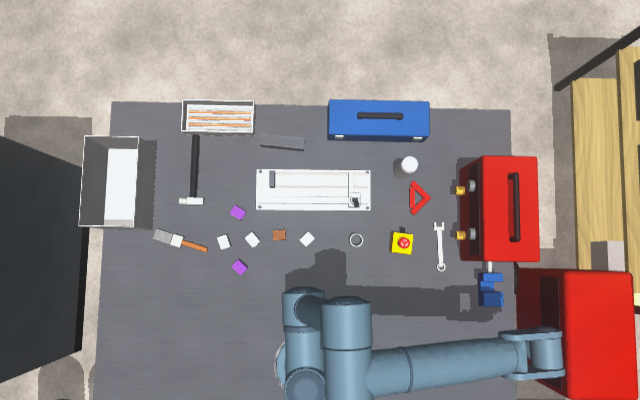

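View pics/scene0.png

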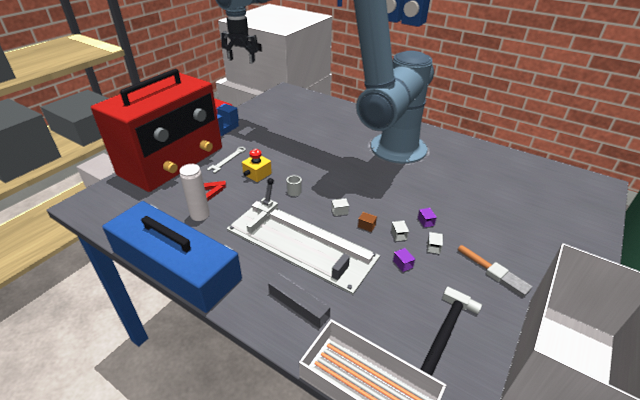

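The top view shows pale coupons at about (224,242), (252,239) and (307,239). The lookalikes are brown (279,235) and purple (238,212) and (239,267). The round pipe is at (356,240), the e-stop at (403,242), and the jig spans (257–370, 170–210) with its end stop on the left. I'll choose the three pale ones and check them in a crop.

```bash
python3 - <<'E'
from h import *
im,K,W=load("top0")
c=im[155:280,200:430]; cv2.imwrite("pics/c1.png",cv2.resize(c,None,fx=3.4,fy=3.4,interpolation=cv2.INTER_CUBIC))
hsv=cv2.cvtColor(im,cv2.COLOR_BGR2HSV)
m=((hsv[...,1]<40)&(hsv[...,2]>150)).astype(np.uint8)
n,l,s,cc=cv2.connectedComponentsWithStats(m)
for i in range(1,n):
    if 40<s[i,4]<400 and 90<s[i,0]<520 and s[i,1]>100:
        pts=np.argwhere(l==i)[:,::-1].astype(np.float32); r=cv2.minAreaRect(pts)
        print(s[i],cc[i].round(1),r,p2w(cc[i],.035,K,W).round(3))
print("estop",p2w([403.5,241.5],.094,K,W), "jig corners",p2w([[257,170],[369.5,170],[370.5,209.5],[257,210.5]],.01,K,W).round(3))
E
```

```text
[112 136  27   8  55] [127.4 136.9] ((125.0, 139.5), (26.0, 7.0), -0.0) [[0.802 0.665 0.035]]
[401 156  17  18 235] [409.2 164.2] ((409.0, 164.5), (17.0, 16.0), 90.0) [[ 0.722 -0.362  0.035]]
[179 197  24   8 172] [191.1 200.6] ((190.5, 200.5), (7.0, 23.0), 90.0) [[0.574 0.424 0.035]]
[434 222  12  50 268] [439.6 245.1] ((439.4726867675781, 246.4612579345703), (49.19348907470703, 10.075458526611328), 88.49256896972656) [[ 0.43  -0.471  0.035]]
[153 229  30  19 313] [167.9 237.8] ((167.53358459472656, 237.88479614257812), (28.399999618530273, 11.719998359680176), 16.260204315185547) [[0.439 0.501 0.035]]
[299 231  16  16 136] [306.8 238.8] ((306.7500305175781, 238.75003051757812), (10.60660171508789, 12.727920532226562), 45.0) [[0.444 0.005 0.035]]
[245 232  15  16 143] [251.9 239.6] ((252.0, 239.5), (13.435029029846191, 10.60660171508789), 45.0) [[0.437 0.202 0.035]]
[350 233  14  15  58] [356.  240.3] ((356.0, 240.0), (12.727920532226562, 12.727920532226562), 45.0) [[ 0.442 -0.171  0.035]]
[217 234  13  16 139] [223.1 241.7] ((223.1000213623047, 241.8000030517578), (13.597792625427246, 9.803058624267578), 71.56504821777344) [[0.428 0.304 0.035]]
[275 340  10  18  43] [279.  349.3] ((279.44036865234375, 348.4678955078125), (2.8445990085601807, 19.234907150268555), 28.300758361816406) [[0.056 0.095 0.035]]
estop [[ 0.43839748 -0.33043099  0.094     ]] jig corners [[ 0.694  0.194  0.01 ]
 [ 0.702 -0.221  0.01 ]
 [ 0.556 -0.225  0.01 ]
 [ 0.544  0.189  0.01 ]]
```

View pics/c1.png

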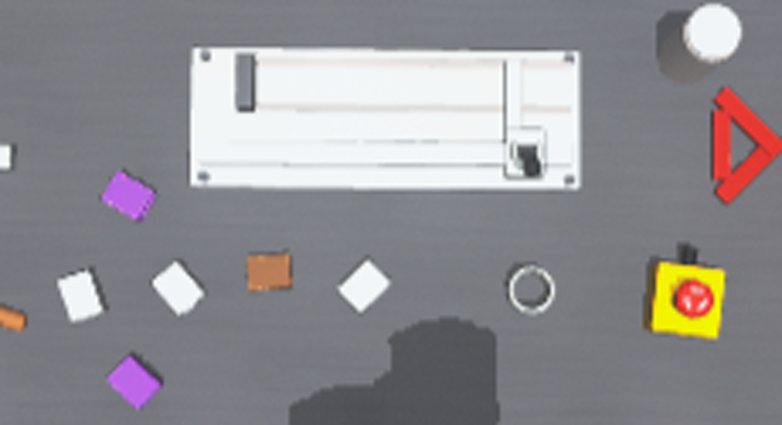

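Three coupons confirmed: the pale ones at crop (80,295), (178,288) and (364,287). The e-stop head is at crop (694,297) and the lever is at (528,158), leaning towards the robot. Next I'll go above the e-stop with the fingers shut.

Emit:
{"name": "jog_arm", "arguments": {
  "motion": [292, 303, -40, 0, 255, 292, 303, -40, 0, 255, 292, 303, -40, 0, 255, 292, 303, -40, 0, 255, 292, 303, -40, 0, 255],
  "squeeze": 40
}}

```text
time_s: 0.78
eef_pos: [0.3631, -0.4076, 0.2124]
ee_rot: [0.994, 0.113, 0.0, -0.0]
wrist_force: [0.2, -0.7, -0.4]
width: 0.004
finger_force: 0.0
```

Emit:
{"name": "jog_arm", "arguments": {
  "motion": [0, 0, 0, 0, 255, 0, 0, 0, 0, 255]
}}

```text
time_s: 1.02
eef_pos: [0.362, -0.4094, 0.2127]
ee_rot: [0.994, 0.113, -0.0, 0.0]
wrist_force: [-0.0, -0.0, 0.3]
width: 0.002
finger_force: 0.0
```

Emit:
{"name": "jog_arm", "arguments": {
  "motion": [76, 79, -13, 0, 255, 76, 79, -13, 0, 255, 76, 79, -13, 0, 255]
}}

```text
time_s: 1.4
eef_pos: [0.4386, -0.3297, 0.1993]
ee_rot: [0.993, 0.114, -0.0, -0.0]
wrist_force: [-0.3, -1.7, 0.3]
width: 0.002
finger_force: 0.0
```

```bash
cat >> h.py <<'E'
def red(f,z):
    im,K,W=load(f); h=cv2.cvtColor(im,cv2.COLOR_BGR2HSV)
    m=(((h[...,0]<8)|(h[...,0]>172))&(h[...,1]>150)&(h[...,2]>70)).astype(np.uint8)
    n,l,s,cc=cv2.connectedComponentsWithStats(m)
    return [(s[i].tolist(),cc[i].round(1),p2w(cc[i],z,K,W).round(4)) for i in range(1,n) if s[i,4]>150]
E
python3 - <<'E'
from h import *
save("wrist","w1"); print(get_obs()["eef_pos"]); print(red("w1",.094))
E
```

```text
[ 0.43791498 -0.3308252   0.19958951]
[([391, 0, 103, 85, 4240], array([436.1,  35.2]), array([[ 0.5671, -0.375 ,  0.094 ]])), ([510, 23, 130, 364, 23438], array([594.9, 207.1]), array([[ 0.4821, -0.5281,  0.094 ]])), ([300, 174, 50, 52, 1764], array([324.5, 199.7]), array([[ 0.4417, -0.3292,  0.094 ]]))]
```

View pics/w1.png

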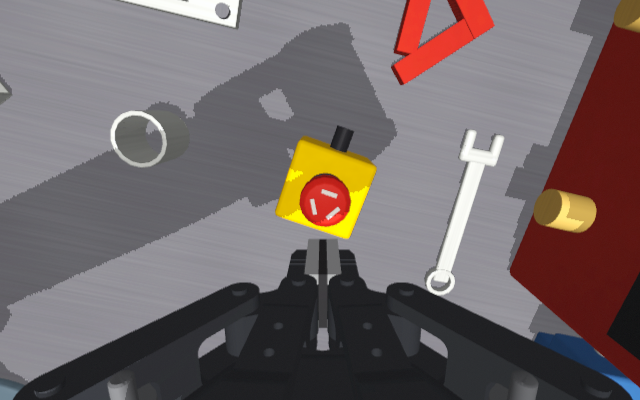

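The head centre is at (325,200), which is about (0.441, -0.329) and agrees with the top view. I'll press down with the shut fingertips.

Emit:
{"name": "jog_arm", "arguments": {
  "motion": [3, 1, -60, 0, 255, 3, 1, -85, 0, 255, 3, 1, -94, 0, 255, 3, 1, -99, 0, 255, 3, 1, -102, 0, 255]
}}

```text
time_s: 2.08
eef_pos: [0.4414, -0.3306, 0.0989]
ee_rot: [0.994, 0.113, 0.001, 0.001]
wrist_force: [0.1, -0.3, 0.7]
width: -0.003
finger_force: 0.0
```

Emit:
{"name": "jog_arm", "arguments": {
  "motion": [0, 0, -1, 0, 255, 0, 0, -2, 0, 255, 0, 0, -2, 0, 255]
}}

```text
time_s: 2.45
eef_pos: [0.4416, -0.3302, 0.0977]
ee_rot: [0.994, 0.113, 0.0, 0.001]
wrist_force: [-3.4, 1.9, 8.1]
width: -0.003
finger_force: 4.0
```

Emit:
{"name": "jog_arm", "arguments": {
  "motion": [0, 0, -1, 0, 255, 0, 0, -2, 0, 255, 0, 0, -3, 0, 255, 0, 0, -3, 0, 255]
}}

```text
time_s: 2.95
eef_pos: [0.4419, -0.3305, 0.0974]
ee_rot: [0.994, 0.114, -0.0, 0.001]
wrist_force: [-10.0, 6.1, 25.1]
width: 0.002
finger_force: 12.7
```

Emit:
{"name": "jog_arm", "arguments": {
  "motion": [0, 0, 30, 0, 255, 0, 0, 60, 0, 255, 0, 0, 103, 0, 100, 0, 0, 103, 0, 100]
}}

```text
time_s: 3.45
eef_pos: [0.443, -0.3313, 0.2006]
ee_rot: [0.994, 0.113, 0.003, 0.004]
wrist_force: [-0.1, -0.0, 0.1]
width: 0.417
finger_force: 0.0
```

```bash
python3 - <<'E'
from h import *
save("wrist","w2"); print(get_obs()["eef_pos"]); print(red("w2",.087)[-1])
im,K,W=load("w2"); print(w2p([[.4410,-.3295,.094],[.441,-.3295,.087]],K,W))
c=cv2.resize(im[120:260,250:400],None,fx=4,fy=4); cv2.imwrite("pics/c2.png",c)
E
```

```text
[ 0.44195832 -0.33016902  0.19801504]
([296, 179, 49, 49, 1615], array([319.9, 202.8]), array([[ 0.4415, -0.3293,  0.087 ]]))
[[319.97381142 205.90667999]
 [319.96375196 203.42190389]]
```

The head is down: it reached a hard stop at tip height 0.086 with 25 N, and looks smaller after release. Next, one overview of the coupons and jig from the wrist.

Emit:
{"name": "jog_arm", "arguments": {
  "motion": [58, 380, 100, -12, 0, 58, 380, 100, -12, 0, 58, 380, 100, -12, 0, 58, 380, 100, -12, 0, 58, 380, 100, -12, 0]
}}

```text
time_s: 4.12
eef_pos: [0.4859, -0.0291, 0.2733]
ee_rot: [1.0, 0.009, -0.001, -0.0]
wrist_force: [1.2, 0.5, 0.9]
width: 0.997
finger_force: 0.0
```

Emit:
{"name": "jog_arm", "arguments": {
  "motion": [10, 130, 10, 0, 0, 10, 130, 10, 0, 0, 10, 130, 10, 0, 0, 10, 130, 10, 0, 0]
}}

```text
time_s: 4.62
eef_pos: [0.4961, 0.0988, 0.283]
ee_rot: [1.0, 0.009, -0.001, 0.0]
wrist_force: [-0.2, 0.0, 0.7]
width: 0.996
finger_force: 0.0
```

```bash
cat >> h.py <<'E'
def coup(f,z=.035,smin=200,smax=4000):
    im,K,W=load(f); h=cv2.cvtColor(im,cv2.COLOR_BGR2HSV)
    m=((h[...,1]<30)&(h[...,2]>190)).astype(np.uint8)
    m=cv2.morphologyEx(m,cv2.MORPH_OPEN,np.ones((3,3),np.uint8))
    n,l,s,cc=cv2.connectedComponentsWithStats(m); out=[]
    for i in range(1,n):
        if smin<s[i,4]<smax:
            pw=p2w(np.argwhere(l==i)[:,::-1],z,K,W)[:,:2].astype(np.float32)*1000
            r=cv2.minAreaRect(pw); b=cv2.boxPoints(r)
            e=[b[1]-b[0],b[2]-b[1]]; L=max(e,key=np.linalg.norm); a=np.degrees(np.arctan2(L[1],L[0]))%180
            out.append((cc[i].round(0),np.round(r[0],1),np.round(sorted(r[1]),1),round(a,1)))
    return out
E
python3 - <<'E'
from h import *
save("wrist","w3"); print(get_obs()["eef_pos"])
for c in coup("w3"): print(c)
E
```

```text
[0.49619485 0.09800775 0.28309905]
(array([36., 92.]), array([577. , 418.9]), array([21.6, 75. ]), np.float32(89.8))
(array([578., 106.]), array([ 573.9, -184.3]), array([14.9, 31.2]), np.float32(91.0))
(array([465., 111.]), array([566. , -73.6]), array([ 20.4, 226.6]), np.float32(91.0))
(array([397., 211.]), array([447.5,   8.6]), array([34. , 43.4]), np.float32(135.6))
(array([235., 213.]), array([441.7, 204.5]), array([33.9, 44.1]), np.float32(42.2))
(array([ 21., 212.]), array([438.2, 463.1]), array([33.7, 35.3]), np.float32(164.3))
(array([152., 219.]), array([431.6, 306.2]), array([33.9, 44. ]), np.float32(20.6))
```

View pics/w3.png

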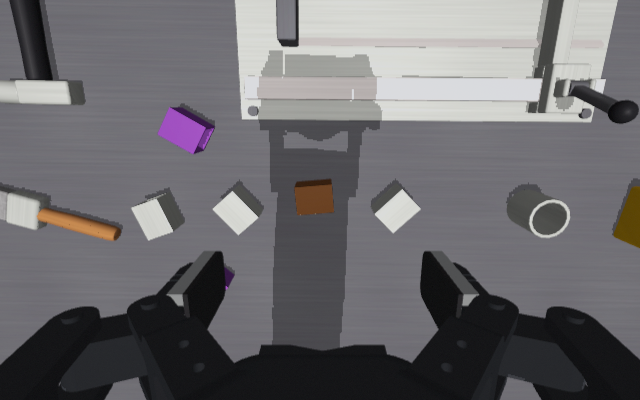

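The overview agrees with the given sizes: coupons A (397,211), B (235,213) and C (152,219) measure about 34x44 mm, the brown one is at (314,197) and purple at (187,130), and the jig is at the top. I'll pick A first.

Emit:
{"name": "jog_arm", "arguments": {
  "motion": [-48, -90, -133, 10, 60, -48, -90, -133, 20, 60, -48, -90, -133, 30, 60, -48, -90, -133, 40, 60, -48, -90, -133, 50, 60]
}}

```text
time_s: 5.3
eef_pos: [0.4476, 0.0068, 0.1501]
ee_rot: [0.902, 0.431, -0.001, -0.001]
wrist_force: [0.1, 0.7, 0.3]
width: 0.764
finger_force: 0.0
```

Emit:
{"name": "jog_arm", "arguments": {
  "motion": [0, 0, 0, 10, 60, 0, 0, 0, 20, 60, 0, 0, 0, 30, 60, 0, 0, 0, 40, 60, 0, 0, 0, 50, 60]
}}

```text
time_s: 5.92
eef_pos: [0.4481, 0.007, 0.1507]
ee_rot: [0.635, 0.772, -0.0, -0.0]
wrist_force: [-0.3, -0.2, -0.2]
width: 0.763
finger_force: 0.0
```

Emit:
{"name": "jog_arm", "arguments": {
  "motion": [0, 0, 0, 10, 60, 0, 0, 0, 20, 60, 0, 0, 0, 30, 60, 0, 0, 0, 35, 60, 0, 0, 0, 35, 60]
}}

```text
time_s: 6.55
eef_pos: [0.4482, 0.0073, 0.1508]
ee_rot: [0.376, 0.926, -0.0, -0.0]
wrist_force: [0.0, 0.9, 0.6]
width: 0.765
finger_force: 0.0
```

```bash
python3 - <<'E'
from h import *
save("wrist","w4"); o=get_obs();print(o["eef_pos"],R.from_quat(o["ee_rot"]).as_euler("ZYX",degrees=True), o["width"],o["q"])
for c in coup("w4",smin=1000,smax=15000): print(c)
E
```

```text
[0.448254   0.00758278 0.15085608] [ 1.35774911e+02 -2.21310439e-02 -1.79978218e+02] 0.764857713296097 [-2.36891887e-01 -1.34912145e-01  2.13191174e+00 -1.42879907e-04
  1.14511917e+00 -1.03575583e+00]
(array([524.,  11.]), array([448.2, 196.5]), array([14.5, 44.5]), np.float32(45.7))
(array([516., 193.]), array([548.4, 111.8]), array([ 28.9, 146.6]), np.float32(87.2))
(array([559., 230.]), array([621.1, 111.1]), array([100.4, 149.1]), np.float32(90.6))
(array([562., 286.]), array([643.6,  95.4]), array([57.3, 58. ]), np.float32(0.7))
(array([363., 320.]), array([550.1, -44.5]), array([20.7, 90.7]), np.float32(90.7))
```

View pics/w4.png

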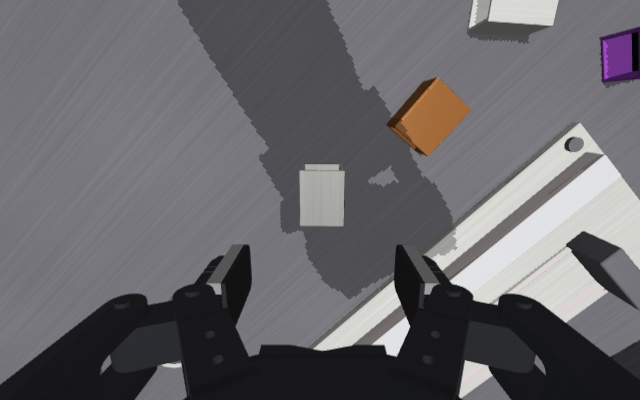

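Coupon A lies in the arm's own shadow, top face (299–344, 170–226), between the fingers and squarely aligned.

```bash
sed -i 's/def coup(f,z=.035,smin=200,smax=4000):/def coup(f,z=.035,smin=200,smax=4000,v=140):/; s/h\[...,2\]>190/h[...,2]>v/' h.py; python3 - <<'E'
from h import *
im,K,W=load("w4"); print(p2w([[299,170],[344,170],[344,226],[300,226],[322,198]],.035,K,W).round(4))
for c in coup("w4",smin=1000,smax=4000): print(c)
E
```

```text
[[ 0.4189  0.0122  0.035 ]
 [ 0.4427  0.0367  0.035 ]
 [ 0.4756  0.0059  0.035 ]
 [ 0.4511 -0.0193  0.035 ]
 [ 0.4468  0.0094  0.035 ]]
(array([524.,  11.]), array([448.5, 196.3]), array([15.1, 45.4]), np.float32(45.7))
(array([322., 195.]), array([445. ,  10.7]), array([34., 49.]), np.float32(135.4))
(array([362., 320.]), array([550.2, -45.5]), array([22. , 93.8]), np.float32(90.6))
```

Emit:
{"name": "jog_arm", "arguments": {
  "motion": [-1, 1, -60, 0, 60, -1, 1, -105, 0, 60, -1, 1, -128, 0, 60, -1, 1, -128, 0, 60, -1, 1, -128, 0, 200]
}}

```text
time_s: 7.22
eef_pos: [0.4485, 0.0092, 0.0242]
ee_rot: [0.375, 0.927, 0.0, 0.001]
wrist_force: [0.7, -0.0, 0.2]
width: 0.568
finger_force: 0.0
```

Emit:
{"name": "jog_arm", "arguments": {
  "motion": [0, 0, 0, 0, 255, 0, 0, 0, 0, 255, 0, 0, 0, 0, 255, 0, 0, 60, 0, 255, 0, 0, 100, 0, 255],
  "squeeze": 50
}}

```text
time_s: 7.85
eef_pos: [0.4479, 0.0097, 0.1252]
ee_rot: [0.375, 0.927, 0.0, 0.001]
wrist_force: [0.3, -0.2, -1.7]
width: 0.401
finger_force: 51.2
```

Emit:
{"name": "jog_arm", "arguments": {
  "motion": [40, 40, 30, -10, 255, 80, 80, 30, -20, 255, 100, 85, 30, -30, 255, 100, 85, 30, -40, 255, 100, 85, 30, -44, 255]
}}

```text
time_s: 8.48
eef_pos: [0.5473, 0.0951, 0.1529]
ee_rot: [0.696, 0.718, -0.0, -0.0]
wrist_force: [0.5, -0.2, -1.6]
width: 0.399
finger_force: 51.4
```

Emit:
{"name": "jog_arm", "arguments": {
  "motion": [50, 0, 0, 0, 255, 80, 0, 0, 0, 255, 80, 0, 0, 0, 255]
}}

```text
time_s: 8.85
eef_pos: [0.6287, 0.0946, 0.1532]
ee_rot: [0.695, 0.719, 0.0, 0.0]
wrist_force: [0.3, -0.4, -2.6]
width: 0.4
finger_force: 51.5
```

```bash
python3 - <<'E'
from h import *
save("wrist","w5"); o=get_obs();print(o["eef_pos"],R.from_quat(o["ee_rot"]).as_euler("ZYX",degrees=True), o["width"],o["q"])
E
```

```text
[0.62738498 0.0947727  0.15276461] [ 9.19885045e+01 -1.25628787e-02 -1.79940969e+02] 0.39779000206987075 [-2.85402239e-02  3.00666425e-01  1.66217305e+00  1.66254246e-04
  1.17979527e+00 -6.33097290e-02]
```

View pics/w5.png

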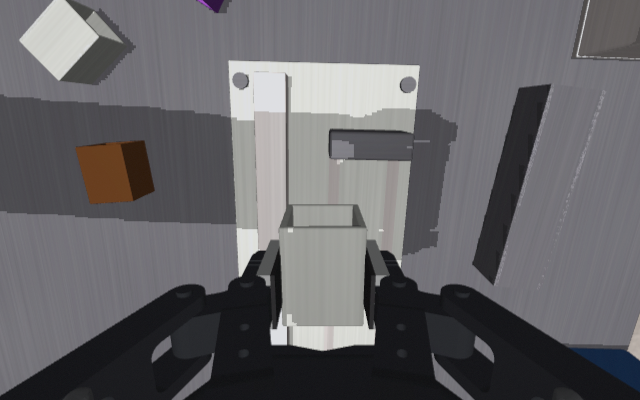

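The held coupon is at about (323,265), square in the fingers. The jig's end corners are at (230,62) and (418,66), and the dark end stop spans (330–413, 129–160). I'll take a crop to measure its edges.

```bash
python3 - <<'E'
from h import *
im,K,W=load("w5")
cv2.imwrite("pics/c5.png",cv2.resize(im[50:260,220:430],None,fx=2.8,fy=2.8,interpolation=cv2.INTER_CUBIC))
print(W[:3,3]); c=p2w([[230,62],[418,66]],.01,K,W); print(c.round(4))
x,y=c[1]-c[0],0; print(np.linalg.norm(x), np.degrees(np.arctan2(x[1],x[0])))
print(p2w([[330,129],[413,131],[412,160],[330,157]],.05,K,W).round(4))
E
```

```text
[0.62668697 0.16234003 0.28415688]
[[0.5534 0.1968 0.01  ]
 [0.6997 0.1989 0.01  ]]
0.146276065048816 0.8282063809022294
[[0.6322 0.1506 0.05  ]
 [0.6902 0.1513 0.05  ]
 [0.6917 0.131  0.05  ]
 [0.633  0.1311 0.05  ]]
```

View pics/c5.png

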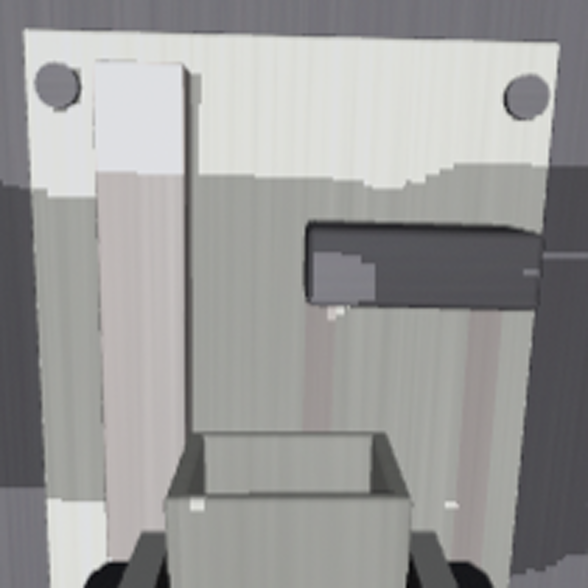

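The end-stop face is at about (0.663, 0.1315), the jig yaw is about 1°, and the plate corners agree. I'll lay coupon A about 3 mm short of the stop.

Emit:
{"name": "jog_arm", "arguments": {
  "motion": [36, 9, -40, -1, 255, 36, 9, -80, -1, 255, 36, 9, -105, -1, 255, 36, 9, -113, -1, 255, 36, 9, -117, -1, 255]
}}

```text
time_s: 9.52
eef_pos: [0.6634, 0.1038, 0.0367]
ee_rot: [0.701, 0.713, 0.0, 0.0]
wrist_force: [-0.1, 0.4, -2.2]
width: 0.398
finger_force: 51.5
```

Emit:
{"name": "jog_arm", "arguments": {
  "motion": [0, 0, -1, 0, 255, 0, 0, -1, 0, 105, 0, 0, -1, 0, 105, 0, 0, 30, 0, 105, 0, 0, 90, 0, 105]
}}

```text
time_s: 10.15
eef_pos: [0.6616, 0.1037, 0.1246]
ee_rot: [0.701, 0.713, -0.002, -0.002]
wrist_force: [0.9, -0.7, -0.1]
width: 0.591
finger_force: 0.0
```

```bash
python3 - <<'E'
from h import *
save("wrist","w6"); o=get_obs();print(o["eef_pos"],o["width"])
save("scene","s6")
im,_,_=load("w6"); cv2.imwrite("pics/c6.png",im[60:340,120:520])
E
```

```text
[0.66799511 0.10389317 0.1368234 ] 0.5869039223795575
```

View pics/c6.png

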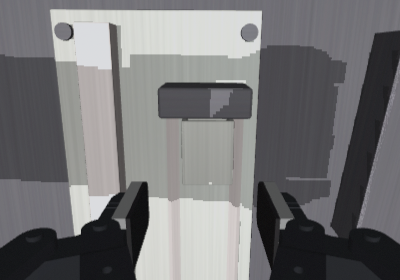

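Coupon A sits in the bed at crop (208,152), a few mm from the end stop. Next is B.

Emit:
{"name": "jog_arm", "arguments": {
  "motion": [-50, 22, 24, -10, 105, -100, 45, 24, -20, 105, -150, 68, 24, -30, 60, -200, 90, 24, -40, 60, -222, 101, 24, -49, 60]
}}

```text
time_s: 10.88
eef_pos: [0.4393, 0.2056, 0.1502]
ee_rot: [0.934, 0.357, 0.0, -0.0]
wrist_force: [1.5, -0.1, -0.5]
width: 0.769
finger_force: 0.0
```

Emit:
{"name": "jog_arm", "arguments": {
  "motion": [0, 0, 0, 0, 60, 0, 0, 0, 0, 60]
}}

```text
time_s: 11.12
eef_pos: [0.4426, 0.2046, 0.1508]
ee_rot: [0.933, 0.359, 0.001, 0.0]
wrist_force: [0.3, 0.2, -0.6]
width: 0.766
finger_force: 0.0
```

```bash
python3 - <<'E'
from h import *
save("wrist","w7"); o=get_obs();print(o["eef_pos"],R.from_quat(o["ee_rot"]).as_euler("ZYX",degrees=True))
for c in coup("w7",smin=1000,smax=6000): print(c)
E
```

```text
[0.44274601 0.20440411 0.15066568] [ 4.20299935e+01 -5.99012147e-02  1.79954291e+02]
(array([210., 121.]), array([431.8, 306.9]), array([34.9, 46.2]), np.float32(20.7))
(array([322., 200.]), array([441.7, 205.5]), array([34.1, 42.9]), np.float32(42.1))
```

Emit:
{"name": "jog_arm", "arguments": {
  "motion": [-1, 1, -60, 0, 60, -1, 1, -105, 0, 60, -1, 1, -126, 0, 60, -1, 1, -126, 0, 60, -1, 1, -126, 0, 200]
}}

```text
time_s: 11.8
eef_pos: [0.4421, 0.2056, 0.0252]
ee_rot: [0.934, 0.358, 0.001, 0.0]
wrist_force: [-0.3, 0.8, 0.7]
width: 0.562
finger_force: 0.0
```

Emit:
{"name": "jog_arm", "arguments": {
  "motion": [0, 0, 0, 0, 255, 0, 0, 0, 0, 255, 0, 0, 0, 0, 255, 0, 0, 60, 0, 255, 0, 0, 100, 0, 255]
}}

```text
time_s: 12.42
eef_pos: [0.4406, 0.2058, 0.1259]
ee_rot: [0.934, 0.358, 0.0, 0.0]
wrist_force: [1.5, 0.0, -1.7]
width: 0.401
finger_force: 51.1
```

Emit:
{"name": "jog_arm", "arguments": {
  "motion": [44, -30, 0, 10, 255, 88, -60, 0, 20, 255, 132, -90, 0, 30, 255, 176, -120, 0, 40, 255, 222, -151, 0, 49, 255]
}}

```text
time_s: 13.05
eef_pos: [0.6632, 0.0539, 0.1236]
ee_rot: [0.699, 0.715, -0.0, -0.001]
wrist_force: [0.8, -0.7, -1.4]
width: 0.396
finger_force: 51.0
```

Emit:
{"name": "jog_arm", "arguments": {
  "motion": [0, 0, 0, 0, 255, 0, 0, 0, 0, 255]
}}

```text
time_s: 13.3
eef_pos: [0.6616, 0.0549, 0.1233]
ee_rot: [0.701, 0.713, -0.001, -0.001]
wrist_force: [-0.2, 0.0, -1.9]
width: 0.399
finger_force: 51.2
```

```bash
python3 - <<'E'
from h import *
save("wrist","w8"); o=get_obs();print(o["eef_pos"],R.from_quat(o["ee_rot"]).as_euler("ZYX",degrees=True),o["width"])
im,_,_=load("w8"); cv2.imwrite("pics/c8.png",im[60:340,120:520])
E
```

```text
[0.66136326 0.0553657  0.12346201] [ 9.10060004e+01 -2.38365191e-02 -1.79890832e+02] 0.39570534037729127
```

View pics/c8.png

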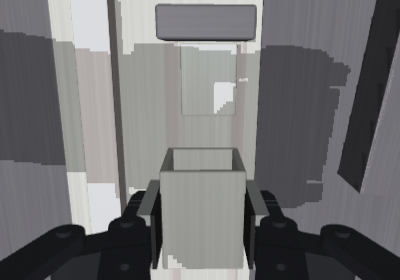

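Emit:
{"name": "jog_arm", "arguments": {
  "motion": [1, 0, -40, 0, 255, 1, 0, -70, 0, 255, 1, 0, -82, 0, 255, 1, 0, -87, 0, 255, 1, 0, -87, 0, 255]
}}

```text
time_s: 13.98
eef_pos: [0.6641, 0.0549, 0.0382]
ee_rot: [0.701, 0.713, 0.0, 0.001]
wrist_force: [0.5, -0.3, -1.4]
width: 0.399
finger_force: 51.1
```

Emit:
{"name": "jog_arm", "arguments": {
  "motion": [0, 0, -2, 0, 255, 0, 0, -3, 0, 255, 0, 0, -3, 0, 105, 0, 0, -3, 0, 105, 0, 0, 30, 0, 105]
}}

```text
time_s: 14.6
eef_pos: [0.6611, 0.0549, 0.0643]
ee_rot: [0.701, 0.713, -0.002, -0.003]
wrist_force: [-0.2, 0.0, 0.7]
width: 0.589
finger_force: 0.0
```

Emit:
{"name": "jog_arm", "arguments": {
  "motion": [0, 0, 60, 0, 105, -50, 60, 90, -10, 105, -90, 120, 90, -20, 60, -130, 160, 90, -30, 60, -170, 200, 90, -40, 60]
}}

```text
time_s: 15.22
eef_pos: [0.5044, 0.2436, 0.1575]
ee_rot: [0.904, 0.428, 0.001, 0.0]
wrist_force: [-0.4, 1.5, 0.1]
width: 0.766
finger_force: 0.0
```

Emit:
{"name": "jog_arm", "arguments": {
  "motion": [-40, 35, 0, -10, 60, -62, 51, 0, -20, 60, -62, 51, 0, -30, 60, -62, 51, 0, -30, 60]
}}

```text
time_s: 15.72
eef_pos: [0.4434, 0.2935, 0.1572]
ee_rot: [0.983, 0.183, 0.0, -0.0]
wrist_force: [0.2, -0.1, -0.3]
width: 0.765
finger_force: 0.0
```

```bash
python3 - <<'E'
from h import *
save("wrist","w9"); o=get_obs();print(o["eef_pos"],R.from_quat(o["ee_rot"]).as_euler("ZYX",degrees=True))
for c in coup("w9",smin=1000,smax=6000): print(c)
save("scene","s9"); im,_,_=load("s9"); cv2.imwrite("pics/c9.png",cv2.resize(im[130:330,180:480],None,fx=2.6,fy=2.6))
E
```

```text
[0.44367098 0.29329051 0.15715645] [ 2.11632141e+01 -1.95074912e-02 -1.79998483e+02]
(array([303., 202.]), array([434.3, 308.2]), array([34.3, 49. ]), np.float32(21.1))
```

View pics/c9.png

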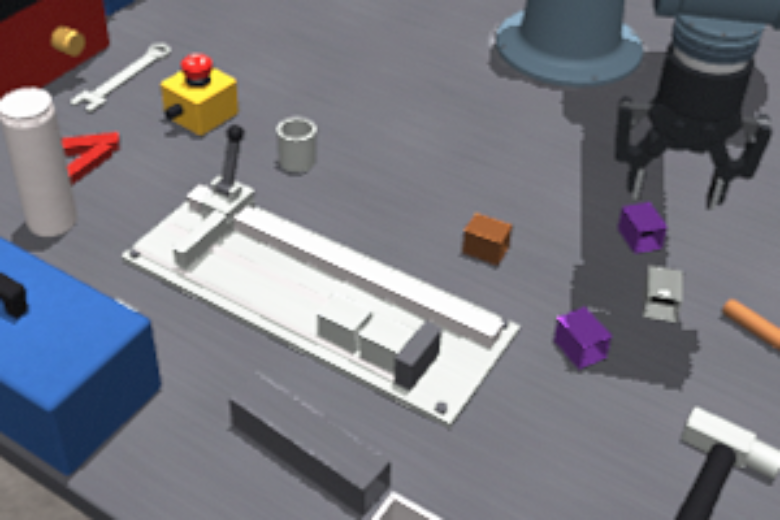

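A and B are in the bed, crop (390,345) and (343,330). The e-stop is visibly down and C has not moved. Picking C.

Emit:
{"name": "jog_arm", "arguments": {
  "motion": [-11, 14, -50, 0, 60, -11, 14, -105, 0, 60, -11, 14, -132, 0, 60, -11, 14, -132, 0, 60, -11, 14, -132, 0, 200]
}}

```text
time_s: 16.45
eef_pos: [0.4339, 0.3075, 0.0264]
ee_rot: [0.983, 0.182, 0.001, -0.0]
wrist_force: [0.3, 0.2, 0.0]
width: 0.57
finger_force: 0.0
```

Emit:
{"name": "jog_arm", "arguments": {
  "motion": [0, 0, 0, 0, 255, 0, 0, 0, 0, 255, 0, 0, 0, 0, 255, 0, 0, 60, 0, 255, 0, 0, 100, 0, 255]
}}

```text
time_s: 17.08
eef_pos: [0.4329, 0.3074, 0.1272]
ee_rot: [0.983, 0.182, 0.001, -0.0]
wrist_force: [1.1, 0.0, -3.0]
width: 0.4
finger_force: 51.1
```

Emit:
{"name": "jog_arm", "arguments": {
  "motion": [35, -45, 0, 10, 255, 70, -90, 0, 20, 255, 105, -135, 0, 30, 255, 140, -180, 0, 40, 255, 170, -220, 0, 50, 255]
}}

```text
time_s: 17.7
eef_pos: [0.6034, 0.0855, 0.1252]
ee_rot: [0.813, 0.583, 0.0, 0.0]
wrist_force: [0.2, 0.4, -2.7]
width: 0.398
finger_force: 51.0
```

Emit:
{"name": "jog_arm", "arguments": {
  "motion": [30, -40, 0, 10, 255, 63, -83, 0, 20, 255, 63, -83, 0, 20, 255, 63, -83, 0, 20, 255]
}}

```text
time_s: 18.2
eef_pos: [0.6649, 0.0045, 0.1245]
ee_rot: [0.701, 0.713, -0.0, -0.001]
wrist_force: [-0.6, 0.4, -2.5]
width: 0.399
finger_force: 51.1
```

```bash
python3 - <<'E'
from h import *
save("wrist","w10"); o=get_obs();print(o["eef_pos"],R.from_quat(o["ee_rot"]).as_euler("ZYX",degrees=True),o["width"])
im,K,W=load("w10"); print(W[:3,3])
g=cv2.cvtColor(im,cv2.COLOR_BGR2GRAY).astype(int)
for u in(312,332): 
  print([ (v,g[v+1,u]-g[v-1,u]) for v in range(60,330) if abs(g[v+1,u]-g[v-1,u])>10])
cv2.imwrite("pics/c10.png",im[0:340,120:520])
E
```

```text
[0.66466012 0.0050852  0.1245697 ] [ 9.09958291e+01 -2.97653486e-02 -1.79921828e+02] 0.39739144117572367
[0.6643447  0.07221238 0.25556779]
[(92, np.int64(-15)), (93, np.int64(-56)), (94, np.int64(-49)), (95, np.int64(-26)), (97, np.int64(17)), (106, np.int64(19)), (175, np.int64(-25)), (176, np.int64(-13)), (177, np.int64(22)), (209, np.int64(-33)), (210, np.int64(-36)), (211, np.int64(21)), (212, np.int64(37)), (213, np.int64(15)), (231, np.int64(-23)), (232, np.int64(-61)), (233, np.int64(-18)), (234, np.int64(43)), (235, np.int64(39)), (236, np.int64(17)), (329, np.int64(36))]
[(92, np.int64(-15)), (93, np.int64(-57)), (94, np.int64(-49)), (96, np.int64(47)), (97, np.int64(45)), (101, np.int64(-33)), (102, np.int64(-57)), (103, np.int64(-23)), (106, np.int64(19)), (175, np.int64(-28)), (176, np.int64(-12)), (177, np.int64(24)), (209, np.int64(-33)), (210, np.int64(-35)), (211, np.int64(21)), (212, np.int64(36)), (213, np.int64(14)), (231, np.int64(-24)), (232, np.int64(-61)), (233, np.int64(-17)), (234, np.int64(45)), (235, np.int64(38)), (236, np.int64(15)), (329, np.int64(24))]
```

The held coupon's edge is 6 mm clear of coupon B's edge, so I'll move 2 mm closer and place.

Emit:
{"name": "jog_arm", "arguments": {
  "motion": [0, 2, -40, 0, 255, 0, 2, -70, 0, 255, 0, 2, -82, 0, 255, 0, 2, -87, 0, 255, 0, 2, -88, 0, 255]
}}

```text
time_s: 18.88
eef_pos: [0.666, 0.0065, 0.038]
ee_rot: [0.701, 0.713, 0.0, 0.0]
wrist_force: [-1.6, 1.6, -2.5]
width: 0.399
finger_force: 51.1
```

Emit:
{"name": "jog_arm", "arguments": {
  "motion": [0, 0, -1, 0, 255, 0, 0, -1, 0, 105, 0, 0, -1, 0, 105, 0, 0, 30, 0, 105, 0, 0, 90, 0, 105]
}}

```text
time_s: 19.5
eef_pos: [0.6637, 0.0063, 0.1251]
ee_rot: [0.701, 0.713, -0.002, -0.002]
wrist_force: [1.3, 0.4, 0.5]
width: 0.591
finger_force: 0.0
```

Emit:
{"name": "jog_arm", "arguments": {
  "motion": [0, -20, 60, 0, 255, 0, -70, 75, 0, 255, 0, -110, 75, 0, 255, 0, -110, 75, 0, 255, 0, -110, 75, 0, 255]
}}

```text
time_s: 20.12
eef_pos: [0.6655, -0.1035, 0.2019]
ee_rot: [0.701, 0.713, 0.0, -0.0]
wrist_force: [-0.3, 0.1, -0.7]
width: 0.003
finger_force: 0.0
```

```bash
python3 - <<'E'
from h import *
save("wrist","w11"); o=get_obs();print(o["eef_pos"],R.from_quat(o["ee_rot"]).as_euler("ZYX",degrees=True),o["width"])
E
```

```text
[ 0.66554048 -0.10298369  0.20177111] [ 9.10298346e+01 -1.98554811e-02 -1.79984784e+02] 0.0015734810194268148
```

View pics/w11.png

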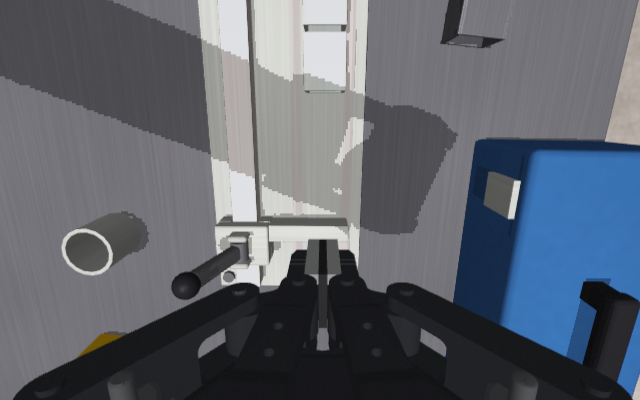

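The stop's arm is at rows 226–241 (columns 250–348), the carriage at (243,245), the lever knob at (186,286) and the hinge at (239,250). The three coupons are at (325, 0–92). The toolbox is well to the right.

```bash
python3 - <<'E'
from h import *
im,K,W=load("w11")
def e(uv,z): print(uv,z,p2w(uv,z,K,W)[0,:2].round(4))
for uv,z in [((300,226),.044),((300,241),.044),((348,233),.044),((216,226),.047),((269,264),.047),((186,286),.119),((239,250),.055),((325,92),.045),((455,290),.12),((480,145),.12)]: e(uv,z)
g=cv2.cvtColor(im,cv2.COLOR_BGR2GRAY).astype(int)
for u in(285,310): print([(v,g[v+1,u]-g[v-1,u]) for v in range(205,250) if abs(g[v+1,u]-g[v-1,u])>8])
E
```

```text
(300, 226) 0.044 [ 0.6452 -0.1392]
(300, 241) 0.044 [ 0.6452 -0.1542]
(348, 233) 0.044 [ 0.6902 -0.1454]
(216, 226) 0.047 [ 0.5679 -0.1395]
(269, 264) 0.047 [ 0.6158 -0.177 ]
(186, 286) 0.119 [ 0.5673 -0.16  ]
(239, 250) 0.055 [ 0.5901 -0.1595]
(325, 92) 0.045 [ 0.6662 -0.0201]
(455, 290) 0.12 [ 0.7629 -0.1592]
(480, 145) 0.12 [ 0.7661 -0.0548]
[(212, np.int64(-34)), (213, np.int64(-57)), (214, np.int64(-24)), (216, np.int64(-29)), (217, np.int64(-61)), (218, np.int64(-38)), (224, np.int64(42)), (225, np.int64(116)), (226, np.int64(92)), (227, np.int64(16)), (240, np.int64(-11)), (241, np.int64(-9))]
[(205, np.int64(58)), (206, np.int64(13)), (213, np.int64(-34)), (214, np.int64(-58)), (215, np.int64(-23)), (216, np.int64(-20)), (217, np.int64(-57)), (218, np.int64(-50)), (219, np.int64(-15)), (224, np.int64(18)), (225, np.int64(109)), (226, np.int64(115)), (227, np.int64(25)), (237, np.int64(-22)), (238, np.int64(-81)), (239, np.int64(-114)), (240, np.int64(-52))]
```

Emit:
{"name": "jog_arm", "arguments": {
  "motion": [2, -60, 0, 0, 255, 2, -92, 0, 0, 255, 2, -92, -60, 0, 255, 2, -92, -120, 0, 255, 2, -92, -155, 0, 255]
}}

```text
time_s: 20.8
eef_pos: [0.6658, -0.1935, 0.0428]
ee_rot: [0.7, 0.714, -0.001, -0.003]
wrist_force: [-0.5, -0.1, -0.3]
width: 0.001
finger_force: 0.0
```

Emit:
{"name": "jog_arm", "arguments": {
  "motion": [0, 0, -10, 0, 255, 0, 0, -13, 0, 255, 0, 15, -13, 0, 255, 0, 20, -13, 0, 255, 0, 24, -13, 0, 255]
}}

```text
time_s: 21.42
eef_pos: [0.6682, -0.1712, 0.0352]
ee_rot: [0.701, 0.713, 0.0, 0.001]
wrist_force: [-0.0, -0.6, 0.2]
width: 0.0
finger_force: 0.0
```

Emit:
{"name": "jog_arm", "arguments": {
  "motion": [0, 8, 0, 0, 255, 0, 16, 0, 0, 255, 0, 24, 0, 0, 255, 0, 32, 0, 0, 255, 0, 40, 0, 0, 255]
}}

```text
time_s: 22.05
eef_pos: [0.6677, -0.1313, 0.0341]
ee_rot: [0.701, 0.713, 0.0, 0.0]
wrist_force: [-0.0, -2.4, 2.2]
width: -0.0
finger_force: 1.0
```

Emit:
{"name": "jog_arm", "arguments": {
  "motion": [0, 12, 0, 0, 255, -1, 24, 0, 0, 255, -1, 36, 0, 0, 255, -1, 48, 0, 0, 255, -1, 60, 0, 0, 255]
}}

```text
time_s: 22.68
eef_pos: [0.6664, -0.0709, 0.034]
ee_rot: [0.701, 0.713, -0.0, -0.0]
wrist_force: [0.8, -2.1, 2.8]
width: 0.002
finger_force: 1.1
```

Emit:
{"name": "jog_arm", "arguments": {
  "motion": [0, 6, 0, 0, 255, 0, 12, 0, 0, 255, -1, 18, 0, 0, 255, -1, 24, 0, 0, 255, -1, 28, 0, 0, 255]
}}

```text
time_s: 23.3
eef_pos: [0.6656, -0.0438, 0.0339]
ee_rot: [0.701, 0.713, -0.0, 0.0]
wrist_force: [1.2, -3.8, -0.8]
width: -0.004
finger_force: 1.8
```

Emit:
{"name": "jog_arm", "arguments": {
  "motion": [0, 2, 0, 0, 255, 0, 4, 0, 0, 255, 0, 6, 0, 0, 255]
}}

```text
time_s: 23.68
eef_pos: [0.6655, -0.038, 0.0339]
ee_rot: [0.701, 0.713, -0.0, 0.0]
wrist_force: [0.3, -3.4, -0.7]
width: -0.002
finger_force: 2.1
```

Emit:
{"name": "jog_arm", "arguments": {
  "motion": [0, 2, 0, 0, 255, 0, 4, 0, 0, 255, 0, 5, 0, 0, 255]
}}

```text
time_s: 24.05
eef_pos: [0.6655, -0.0334, 0.0339]
ee_rot: [0.701, 0.713, -0.001, 0.0]
wrist_force: [0.1, -8.4, -1.3]
width: 0.001
finger_force: 4.4
```

Emit:
{"name": "jog_arm", "arguments": {
  "motion": [0, 1, 0, 0, 255, 0, 2, 0, 0, 255, 0, 3, 0, 0, 255]
}}

```text
time_s: 24.42
eef_pos: [0.6655, -0.0333, 0.034]
ee_rot: [0.701, 0.713, -0.002, 0.002]
wrist_force: [-0.1, -17.8, -3.3]
width: 0.001
finger_force: 9.3
```

The row is butted: the stop held at y=-0.0333 while force rose to 18 N. Now I'll back off, rise, and go to the robot's side of the lever.

Emit:
{"name": "jog_arm", "arguments": {
  "motion": [0, -12, 0, 0, 255, 0, -22, 0, 0, 255, 0, -22, 50, 0, 255, 0, -22, 110, 0, 255, 0, -22, 135, 0, 255]
}}

```text
time_s: 25.05
eef_pos: [0.6675, -0.0517, 0.174]
ee_rot: [0.701, 0.713, 0.002, 0.002]
wrist_force: [0.5, -0.4, -0.9]
width: 0.002
finger_force: 0.0
```

Emit:
{"name": "jog_arm", "arguments": {
  "motion": [-60, 25, 0, 0, 255, -120, 25, 0, 0, 255, -150, 25, 0, 0, 255, -150, 25, 0, 0, 255, -150, 25, 0, 0, 255]
}}

```text
time_s: 25.68
eef_pos: [0.5164, -0.0267, 0.1696]
ee_rot: [0.701, 0.713, 0.001, 0.0]
wrist_force: [-0.1, -0.3, 0.2]
width: 0.005
finger_force: 0.0
```

```bash
python3 - <<'E'
from h import *
save("wrist","w12"); o=get_obs();print(o["eef_pos"])
im,K,W=load("w12")
print("expect knob px",w2p([[.566,-.025,.119],[.5895,-.025,.055]],K,W))
g=cv2.cvtColor(im,cv2.COLOR_BGR2GRAY); m=(g<45).astype(np.uint8)[:, :]
n,l,s,cc=cv2.connectedComponentsWithStats(m)
for i in range(1,n):
  if s[i,4]>80: print(s[i],cc[i].round())
cv2.imwrite("pics/c12.png",im[60:400,150:600])
E
```

```text
[ 0.51664047 -0.02682113  0.16950973]
expect knob px [[406.54123277 229.41759275]
 [416.38702583 201.2865373 ]]
[271   0  10  52 230] [275.  26.]
[ 609   40   31   94 1490] [629. 101.]
[ 389  197   33   51 1044] [406. 227.]
[   13   227   627   173 50995] [349. 348.]
[319 240   8  35 269] [322. 258.]
```

View pics/c12.png

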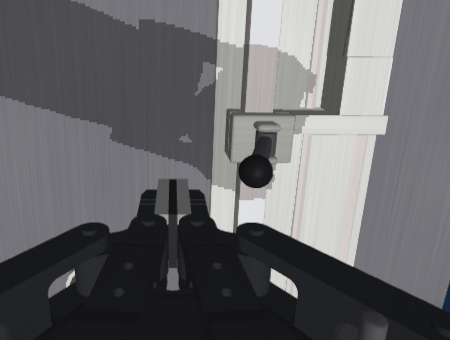

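The knob is at crop (256,171), where I predicted it. The stop arm is flush against the last coupon at crop (350,125). Lowering beside the knob and pushing it over.

Emit:
{"name": "jog_arm", "arguments": {
  "motion": [0, 1, -30, 0, 255, 0, 1, -49, 0, 255, 8, 1, -49, 0, 255, 18, 1, -49, 0, 255, 26, 1, -49, 0, 255]
}}

```text
time_s: 26.35
eef_pos: [0.5435, -0.026, 0.1213]
ee_rot: [0.701, 0.713, 0.001, 0.001]
wrist_force: [-2.7, 0.5, 4.7]
width: 0.002
finger_force: 2.2
```

Emit:
{"name": "jog_arm", "arguments": {
  "motion": [8, 0, 0, 0, 255, 16, 0, 0, 0, 255, 24, 0, 0, 0, 255, 32, 0, 0, 0, 255, 40, 0, 0, 0, 255]
}}

```text
time_s: 26.98
eef_pos: [0.582, -0.0257, 0.1198]
ee_rot: [0.701, 0.713, -0.0, -0.0]
wrist_force: [-1.3, 0.5, -0.5]
width: -0.002
finger_force: 0.5
```

Emit:
{"name": "jog_arm", "arguments": {
  "motion": [8, 1, -1, 0, 255, 16, 1, -2, 0, 255, 24, 1, -4, 0, 255, 30, 1, -6, 0, 255]
}}

```text
time_s: 27.48
eef_pos: [0.611, -0.0245, 0.113]
ee_rot: [0.701, 0.713, -0.001, -0.001]
wrist_force: [-7.1, -0.9, -2.1]
width: -0.002
finger_force: 2.7
```

Emit:
{"name": "jog_arm", "arguments": {
  "motion": [-6, 0, 10, 0, 255, -6, 0, 27, 0, 255, 20, 0, 27, 0, 255, 29, 0, 22, 0, 255, 30, 0, 17, 0, 255]
}}

```text
time_s: 28.1
eef_pos: [0.642, -0.0248, 0.1314]
ee_rot: [0.701, 0.713, 0.0, 0.0]
wrist_force: [-0.9, -0.1, 0.4]
width: 0.005
finger_force: 0.0
```

Emit:
{"name": "jog_arm", "arguments": {
  "motion": [2, 0, -8, 0, 255, 5, 0, -16, 0, 255, 8, 0, -23, 0, 255, 10, 0, -31, 0, 255, 12, 0, -37, 0, 255]
}}

```text
time_s: 28.72
eef_pos: [0.6621, -0.0252, 0.1014]
ee_rot: [0.701, 0.713, 0.008, 0.009]
wrist_force: [14.4, 3.1, 15.7]
width: 0.0
finger_force: 10.8
```

Emit:
{"name": "jog_arm", "arguments": {
  "motion": [2, 0, -5, 0, 255, 3, 0, -9, 0, 255, 4, 0, -13, 0, 255, 4, 0, -15, 0, 255]
}}

```text
time_s: 29.22
eef_pos: [0.6678, -0.0254, 0.0864]
ee_rot: [0.701, 0.713, 0.009, 0.011]
wrist_force: [21.9, 3.2, 8.6]
width: 0.001
finger_force: 11.5
```

The fingertip is sliding off the outer side of the knob. I'll rise and press nearer the hinge, on the bar.

Emit:
{"name": "jog_arm", "arguments": {
  "motion": [0, 0, 25, 0, 255, 0, 0, 45, 0, 255, -24, 0, 45, 0, 255, -24, 0, 35, 0, 255, -24, 0, 25, 0, 255]
}}

```text
time_s: 29.85
eef_pos: [0.6336, -0.0248, 0.1037]
ee_rot: [0.701, 0.713, -0.0, -0.0]
wrist_force: [-1.6, -0.4, 4.2]
width: -0.001
finger_force: 1.5
```

Emit:
{"name": "jog_arm", "arguments": {
  "motion": [0, 0, -6, 0, 255, 0, 0, -12, 0, 255, 0, 0, -18, 0, 255, 0, 0, -24, 0, 255, 0, 0, -28, 0, 255]
}}

```text
time_s: 30.48
eef_pos: [0.6364, -0.0251, 0.0778]
ee_rot: [0.701, 0.713, 0.002, 0.003]
wrist_force: [3.7, 1.5, 7.8]
width: -0.001
finger_force: 3.8
```

Emit:
{"name": "jog_arm", "arguments": {
  "motion": [-1, 0, -3, 0, 255, -1, 0, -5, 0, 255, -1, 0, -7, 0, 255, -1, 0, -7, 0, 255]
}}

```text
time_s: 30.98
eef_pos: [0.636, -0.0252, 0.0721]
ee_rot: [0.701, 0.713, 0.002, 0.003]
wrist_force: [1.9, 1.2, 11.1]
width: -0.003
finger_force: 5.4
```

Emit:
{"name": "jog_arm", "arguments": {
  "motion": [0, 0, -2, 0, 255, 0, 0, -4, 0, 255, 0, 0, -5, 0, 255, 0, 0, -5, 0, 255]
}}

```text
time_s: 31.48
eef_pos: [0.6363, -0.0252, 0.0713]
ee_rot: [0.701, 0.713, 0.002, 0.003]
wrist_force: [-10.4, 2.0, 33.8]
width: 0.002
finger_force: 17.3
```

Hard stop at tip height 0.060, which is exactly the level bar's top, so the lever is thrown. I'll record a view and then go to the e-stop.

Emit:
{"name": "jog_arm", "arguments": {
  "motion": [0, 0, 40, 0, 255, 0, 0, 100, 0, 255, 0, 20, 140, 0, 255, 0, 20, 140, 0, 255]
}}

```text
time_s: 31.98
eef_pos: [0.6349, -0.0042, 0.2082]
ee_rot: [0.7, 0.714, 0.002, 0.003]
wrist_force: [0.4, 0.0, 0.4]
width: 0.001
finger_force: 0.0
```

```bash
python3 - <<'E'
from h import *
save("wrist","w13"); save("scene","s13"); print(get_obs()["eef_pos"])
im,K,W=load("w13")
g=cv2.cvtColor(im,cv2.COLOR_BGR2GRAY).astype(int)
print(w2p([[.663,.1315,.045],[.6657,-.0035,.045]],K,W))
E
```

```text
[ 0.63226904 -0.00461631  0.20303351]
[[358.69185209  24.98643351]
 [354.5853734  187.3314269 ]]
```

Emit:
{"name": "jog_arm", "arguments": {
  "motion": [-195, -325, 0, 0, 60, -195, -325, 0, 0, 60, -195, -325, 0, 0, 60, -195, -325, 0, 0, 60, -195, -325, 0, 0, 60]
}}

```text
time_s: 32.7
eef_pos: [0.4694, -0.2738, 0.2014]
ee_rot: [0.701, 0.713, -0.0, -0.002]
wrist_force: [-0.6, -0.7, 0.3]
width: 0.763
finger_force: 0.0
```

Finishing the traverse above the e-stop, then one measurement there. I'll also use the last picture on a composite of the jig.

Emit:
{"name": "jog_arm", "arguments": {
  "motion": [-28, -56, 0, 0, 60, -28, -56, 0, 0, 60, -28, -56, 0, 0, 60]
}}

```text
time_s: 33.08
eef_pos: [0.443, -0.3281, 0.2019]
ee_rot: [0.701, 0.713, 0.0, -0.002]
wrist_force: [0.5, 0.6, -0.3]
width: 0.765
finger_force: 0.0
```

```bash
python3 - <<'E'
from h import *
save("wrist","w14"); print(get_obs()["eef_pos"]); print(red("w14",.087))
a=cv2.resize(load("w13")[0][0:290,190:470],None,fx=2,fy=2)
b=cv2.resize(load("s13")[0][120:320,200:390],(230,242)); c=cv2.resize(load("w14")[0][100:300,220:420],(230,230))
m=np.zeros((580,800,3),np.uint8); m[:,:560]=a; m[:242,565:795]=b; m[300:530,565:795]=c; cv2.imwrite("pics/m.png",m)
E
```

```text
[ 0.44350736 -0.32760579  0.20231809]
[([293, 177, 48, 49, 1618], array([316.8, 200.7]), array([[ 0.4384, -0.327 ,  0.087 ]])), ([417, 217, 125, 72, 4616], array([478.8, 242.7]), array([[ 0.5689, -0.3598,  0.087 ]])), ([460, 365, 29, 35, 833], array([473.4, 381.9]), array([[ 0.5831, -0.4955,  0.087 ]]))]
```

View pics/m.png

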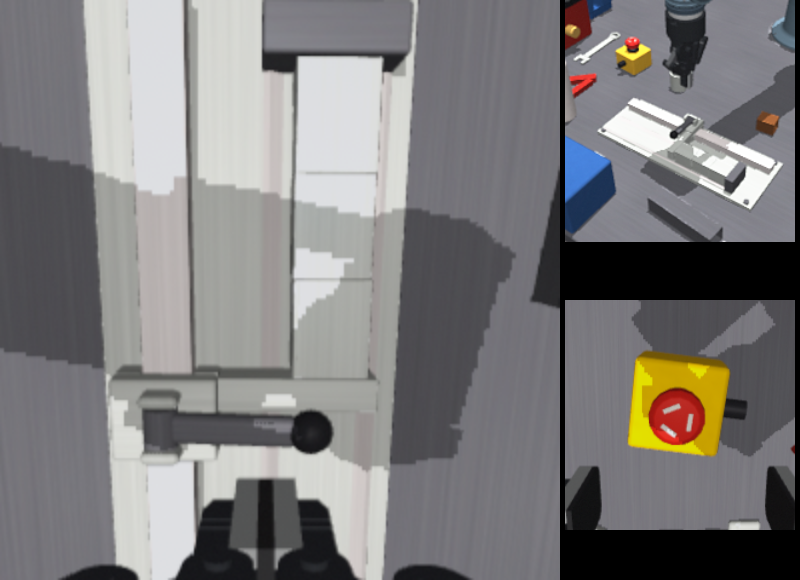

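The jig is right: three coupons butted between end stop and sliding stop (rows 57–380) and the lever lies level across the stop with its knob at (311,432). Now I'll grip the head and twist it clockwise.

Emit:
{"name": "jog_arm", "arguments": {
  "motion": [-3, 0, -60, 0, 60, -3, 0, -110, 0, 60, -3, 0, -130, 0, 60, -3, 0, -130, 0, 60, -3, 0, -130, 0, 150],
  "squeeze": 30
}}

```text
time_s: 33.75
eef_pos: [0.4418, -0.3286, 0.075]
ee_rot: [0.7, 0.714, -0.0, 0.001]
wrist_force: [0.8, -0.6, 0.7]
width: 0.569
finger_force: 0.0
```

Emit:
{"name": "jog_arm", "arguments": {
  "motion": [0, 0, 0, 0, 255, 0, 0, 0, 0, 255, 0, 0, 0, 0, 255]
}}

```text
time_s: 34.12
eef_pos: [0.4388, -0.3289, 0.0758]
ee_rot: [0.7, 0.714, -0.002, -0.002]
wrist_force: [-15.0, 3.0, 10.9]
width: 0.45
finger_force: 29.5
```

Emit:
{"name": "jog_arm", "arguments": {
  "motion": [0, 0, 0, -8, 255, 0, 0, 1, -16, 255, 0, 0, 1, -24, 255, 0, 0, 2, -32, 255, 0, 0, 2, -40, 255]
}}

```text
time_s: 34.75
eef_pos: [0.4403, -0.3295, 0.0786]
ee_rot: [0.903, 0.429, -0.001, 0.0]
wrist_force: [-9.1, 2.2, 11.0]
width: 0.453
finger_force: 30.5
```

Emit:
{"name": "jog_arm", "arguments": {
  "motion": [0, 0, 1, -6, 255, 0, 0, 2, -12, 255, 0, 0, 2, -17, 255, 0, 0, 2, -20, 255, 0, 0, 2, -20, 255]
}}

```text
time_s: 35.38
eef_pos: [0.4411, -0.33, 0.0806]
ee_rot: [0.963, 0.268, -0.001, 0.002]
wrist_force: [-5.2, -0.6, 5.4]
width: 0.45
finger_force: 31.3
```

Emit:
{"name": "jog_arm", "arguments": {
  "motion": [0, 0, 0, 0, 60, 0, 0, 0, 0, 60, 0, 0, 0, 0, 60, 0, 0, 40, 0, 60, 0, 0, 90, 0, 60]
}}

```text
time_s: 36.0
eef_pos: [0.4401, -0.3279, 0.1677]
ee_rot: [0.964, 0.267, -0.001, -0.002]
wrist_force: [0.1, -0.5, 0.3]
width: 0.765
finger_force: 0.0
```

Emit:
{"name": "jog_arm", "arguments": {
  "motion": [0, 0, 30, 0, 60, 0, 0, 31, 0, 60, 0, 0, 31, 0, 60]
}}

```text
time_s: 36.38
eef_pos: [0.4404, -0.3282, 0.1977]
ee_rot: [0.964, 0.267, -0.0, -0.001]
wrist_force: [-0.0, -0.2, -0.6]
width: 0.769
finger_force: 0.0
```

```bash
python3 - <<'E'
from h import *
save("wrist","w15"); o=get_obs();print(o["eef_pos"],R.from_quat(o["ee_rot"]).as_euler("ZYX",degrees=True)); 
im,K,W=load("w15")
# head edge circle vs. up/down predictions; compare with w14 and w1 (up)
for f in("w1","w2","w14","w15"):
    im,K,W=load(f)
    for s,c,p in red(f,.09):
        if 900<s[4]<2500 and abs(p[0,0]-.44)<.03:
            m=cv2.inRange(cv2.cvtColor(im,cv2.COLOR_BGR2HSV),(0,110,60),(8,255,255))[s[1]-5:s[1]+s[3]+5,s[0]-5:s[0]+s[2]+5]
            cn=max(cv2.findContours(m,cv2.RETR_EXTERNAL,cv2.CHAIN_APPROX_NONE)[0],key=len); r=cv2.minEnclosingCircle(cn)[1]
            print(f,s,"r",round(r,2),"est top z",round(W[2,3]-.02*K[0,0]/r,4))
# same for scene camera: estop head rows
for f in("s6","s13"): pass
save("scene","s15")
for f in("scene0","s6","s13","s15"):
    print(f,[x[:2] for x in red(f,.09)] if 0 else "")
for f in("s6","s13","s15"):
    im,K,W=load(f); u=w2p([[.4405,-.3285,.094],[.4405,-.3285,.087]],K,W); 
    h=cv2.cvtColor(im,cv2.COLOR_BGR2HSV)[120:180,235:280]; m=((h[...,0]<6)|(h[...,0]>174))&(h[...,1]>150)&(h[...,2]>60)
    p=np.argwhere(m); print(f,u.round(1).tolist(),p.mean(0).round(2)+[120,235],p[:,0].min()+120,len(p))
E
```

```text
[ 0.44009914 -0.32792315  0.19708974] [ 3.09912350e+01  3.26186682e-02 -1.79815779e+02]
w1 [300, 174, 50, 52, 1764] r 25.85 est top z 0.0765
w2 [296, 179, 49, 49, 1615] r 24.56 est top z 0.0648
w14 [293, 177, 48, 49, 1618] r 24.48 est top z 0.0651
w15 [300, 178, 50, 52, 1765] r 25.85 est top z 0.0749
scene0 
s6 
s13 
s15 
s6 [[255.4, 151.5], [255.6, 153.3]] [155.79 255.21] 151 72
s13 [[255.4, 151.5], [255.6, 153.3]] [155.68 255.22] 151 74
s15 [[255.4, 151.5], [255.6, 153.3]] [154.   255.19] 150 74
```

Head size and position match the original "up" picture: 25.85 px against 24.5 px when down, and about 7 mm higher in the scene view. The robot is clear, so I'm handing in.

```bash
python3 -c "
from station import *
print(sign_off())"
```

```text
the job is handed in; nothing more can be done
None
```

I handed the job in at about 36 s: e-stop pressed with the jig empty, all three coupons butted in the jig with the stop clamped, then the e-stop twisted fully up, with nothing else on the table touched.

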